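# Close up the retained-sample drawer

### The arm

A 7-joint arm with a two-finger parallel gripper is mounted at the origin on the work surface. World frame = base frame: x ahead of the robot, y to its left, z up, the work surface at z = 0. Lengths are in mm, angles in rad, forces in N, time in s.
With the tool pointing down it reaches from about 400 to 875 mm from the base axis. Payload 19.3 kg.
Tool frame: the origin (TCP) lies at the very end of the fingers, on their centre line; the grasp point (between the pads) lies 19 mm behind it (grip_point_offset is the z of the grasp point in the tool frame, in mm); z points along the fingers, y is the line along which they close (so a half turn about z gives the same grasp; the last joint's range is limited). The gripper opens to 85 mm and grips with 20 to 120 N. Pads are 22 mm wide; open, the fingers measure 114 mm over their backs; the gripper's body (76 mm by 85 mm) begins 54 mm behind the grasp point. The pads swing forward as they close: fully open they stand 13 mm farther back than shut.
Start: joints at [1.032, 0.521, -0.036, 1.599, 0.021, 1.021, -0.113], TCP at [282.357, -557.574, 203.091] pointing down, gripper open.
Joint ranges: [-2.91, 2.91], [-0.3, 2.13], [-1.5, 1.42], [0.17, 2.43], [-1.26, 4.41], [0.16, 1.93], [-2.52, 2.52]. Speed limits (rad/s): [1.89, 1.89, 2.39, 2.39, 3.01, 3.01, 3.01].

### API

Orientations are given as a 3x3 rotation matrix whose columns are the frame's x, y, z axes.
In Python, from workcell import movep, movel, goto_joints, open_gripper, clamp, wait, inverse_kinematics, read_state, camera, PlanningError, finish_job, grip_point_offset gives the robot as it stands. Calls block until the motion is done:
- movep(position, orientation): joint-space move of the TCP to a pose.
- movel(position, frame=None, max_speed=150, guard=None): straight line of the TCP; frame=None keeps the orientation; max_speed is the mean speed in mm/s. With guard (N) it stops when the force on the tool has changed by that much, and returns True; else False.
- goto_joints(angles): joint-space move.
- open_gripper() and clamp(): open the fingers fully, or close them until they stop; the grip force is fixed at half the most.
- wait(seconds).
- inverse_kinematics(position, orientation): joint angles nearest the present ones, or None.
- read_state(): the state.
- camera(name): name is "side" or "top" or "wrist"; returns a dict with "image" (384x512x3 uint8, blue, green, red), "range_z" (384x512 float32, mm along the optical axis (not along the pixel's ray), 0 where there is no reading), "fx", "fy", "cx", "cy" (pixels), "dist_coeffs" ([k1, k2, p1, p2, k3] as OpenCV has them; the pictures are not rectified), "cam_to_world" (4x4, takes a point from camera to world coordinates). Camera axes: x right, y up, looking along -z (the intrinsics and any distortion apply to the point x, -y, -z); pixel columns grow to the right and rows downward; lengths in mm; the calibration is good to about 2 mm. A picture is of the moment at which its call begins.
A pose or a line that the arm cannot do raises PlanningError and nothing moves.
- finish_job(): hands the job in; it is judged then, once.
The state is a dict: "time": time; "qpos": joint angles; "qvel": joint speeds; "joint_efforts": joint torques, N m; "eef_pos": TCP position; "tool_rot": TCP orientation; "ft_force": force on the tool from outside, world axes, zero at the start; "torque": the same for the moment, N m; "finger_gap": finger opening in mm; "gripper_force": force on a finger pad.
Only numpy, scipy, OpenCV 4.12 (cv2) and the standard library are available. Lean on these libraries where they do the work, as an engineer would, in place of code of your own. Each camera call takes 0.05 s, during which the arm holds its last target. There are 200 camera calls.

### The job

Close up the sample drawer of the blue unit: find by trying which of the three loose lids belongs to each of the two pots in the open drawer and screw those two lids fully home (leave the one that fits neither standing right way up on the bench), and set every sample pack upright on the floor of the drawer's empty bay. Then push the drawer fully shut, and after that turn the latch knob on top clockwise until the latch arm comes to its stop over the drawer front and the knob clearly slips on. Do not disturb the other things on the bench.

Things in the scene. Friction and masses are not known exactly. Their poses are not given: they have to be found in the camera images.
- lid_1: White round lid standing mouth down on the bench: 57 mm across, 24 mm tall, 45 g; its upper 10 mm is a solid disc, the place to grip (from above, any yaw). Origin: centre of its underside, z up. The three look alike but hide different seals inside; which fits which pot must be found by trying, and one fits neither. Three lugs inside, under the dark marks on top, at its x axis and every 120 degrees.
- lid_2: White round lid standing mouth down on the bench: 57 mm across, 24 mm tall, 45 g; its upper 10 mm is a solid disc, the place to grip (from above, any yaw). Origin: centre of its underside, z up. Looks like the others. Home on its pot: its origin 46 mm above the pot's origin. A wrong lid stops 4 mm or more higher; turn it back anticlockwise some 1.5 rad before lifting it off.
- lid_3: White round lid standing mouth down on the bench: 57 mm across, 24 mm tall, 45 g; its upper 10 mm is a solid disc, the place to grip (from above, any yaw). Origin: centre of its underside, z up. Looks like the others. 8 N of grip is ample to screw it; let the hand sink with it (3.8 mm per rad). A lid that ends up clearly tilted is cross-threaded: back off and set it on afresh.
- pot_1 (a point): White screw-neck pot fixed in the drawer, moving with it: body 60 mm across, neck 42 mm, rim 60 mm above its origin (centre of its underside, z up = neck axis). The right-hand pot. Right-hand thread, 24 mm lead, three starts (dark marks on the shoulder: at its x axis and every 120 degrees). A lid set on centred (to 1.5 mm) rests 4 to 12 mm above home, by its yaw; lugs about 50 degrees clockwise past the starts sit best.
- pot_2 (a point): White screw-neck pot fixed in the drawer, moving with it: body 60 mm across, neck 42 mm, rim 60 mm above its origin (centre of its underside, z up = neck axis). The middle pot, 127 mm left of the other; same thread and marks. Turned clockwise (from above) the right lid is home after 1.0 to 3.2 rad (2.3 from the best yaw) and jams tight within 0.7 rad more.
- pack_1: Sample pack: one kiwi in a black tray with a clear square cover, 42 mm square, 44 mm tall, 90 g, standing on the bench. Origin: centre of its underside, z up. Grip it near its top across its sides from above. May be absent (None).
- pack_2: Sample pack: one kiwi in a black tray with a clear square cover, 42 mm square, 44 mm tall, 90 g, standing on the bench. Origin: centre of its underside, z up. Grip it near its top across its sides from above. May be absent (None).
- pack_3: Sample pack: one kiwi in a black tray with a clear square cover, 42 mm square, 44 mm tall, 90 g, standing on the bench. Origin: centre of its underside, z up. Grip it near its top across its sides from above. May be absent (None).
- bay (a point): Centre of the floor of the drawer's empty bay, left of the pots; axes as the drawer's (x away from the robot into the unit, y left, z up). 168 mm along x, 116 mm along y; outer and back walls 45 mm tall, divider to the pots 35 mm, front panel 85 mm above this floor. Three packs fit in a row along x, 48 mm apart, gripped across y.
- drawer (a joint): How far the drawer is open, m: 0 shut, about 0.18 at the start. Slides along the bay's x with 6 N of friction and stays put. Its grey front panel is 368 mm wide, 12 mm thick, up to 97 mm above the bench (top of the blue unit: 98 mm) and can be pushed on its robot side.
- tab (a point): Middle of the top edge of the drawer's upright pull tab: dark steel, 8 mm along x, 36 mm along y, standing 36 mm above the front panel (to 133 mm above the bench). It can be pinched across x from above or pushed. Axes as the drawer's (x into the unit).
- latch (a joint): Angle of the steel latch arm about the upright axis of the knob, on top of the unit, in rad: 0.2 to 0.6 at the start (arm pointing to the side), growing clockwise seen from above, 1.5 at its stop, where the 78 mm arm points straight towards the robot over the drawer's front.
- latch_knob (a joint): How far the knob has slipped on the latch arm, rad, 0 at the start, growing clockwise seen from above. The arm turns with the knob (0.05 N m) until it meets its stop; then the knob slips on it at 0.25 N m.
- knob_grip (a point): On the latch knob's axis, at the middle height of its grip bar, 140 mm above the bench. The knob is black: a 42 mm disc with an upright grip bar on it 44 mm along this point's x, 13 mm along its y, 30 mm tall (its top 13 mm above this point). This point turns with the knob.
- weight: Bystander: brass weight, 36 mm across, 42 mm tall; origin under its centre.
- spray: Bystander: white bottle with a blue cap, 52 mm across, 120 mm tall; origin under its centre.
- labels: Bystander: roll of blank labels lying flat, 68 mm across, 40 mm tall; origin under its centre.
- marker: Bystander: marker pen, 125 mm long, 16 mm thick; origin under its centre.
Not all that is in view belongs to the job. Leave any green or turquoise look-alike of the lid_3 alone.

How it is judged:
By the outcome, as a careful person would: the job done as asked, in the order asked, and still so for the second after the job is handed in, with the robot touching nothing.
Of pack_1, pack_2, pack_3 only 1 to 3 are there at a start; the rules pass over those that are not, and their reading is None.
At some moment in a run one of pack_1, pack_2, pack_3 may be knocked a few centimetres aside while the robot is not near it.
It also fails if it takes over 210 s, if anything falls off the work surface, if the arm or the gripper's body presses on something with over 40 N, if the wrist force passes 120 N, or if a joint passes its speed limit or range.

## Working session

There is one attempt and no reset: what is moved stays moved. The work goes in short steps, each a Python script; the robot and the scene stay as the last script left them, time stands still between calls to the robot, and variables do not carry over. Pictures are saved under pics/ and viewed, at most 14 in all, crops included, and the job is handed in when it is done.

```bash
ls; mkdir -p pics
cat > h.py <<'E'
import numpy as np, cv2
from workcell import *
def shot(n,f=None):
    c=camera(n)
    if f: cv2.imwrite('pics/'+f,c['image'])
    return c
def ray(c,u,v):
    K=np.array([[c['fx'],0,c['cx']],[0,c['fy'],c['cy']],[0,0,1.]])
    p=cv2.undistortPoints(np.array([[[u,v]]],float),K,np.array(c['dist_coeffs'],float))[0,0]
    T=np.array(c['cam_to_world']); d=T[:3,:3]@np.array([p[0],-p[1],-1.])
    return T[:3,3],d
def onz(c,u,v,z):
    o,d=ray(c,u,v); return o+d*(z-o[2])/d[2]
def atdepth(c,u,v):
    o,d=ray(c,u,v); return o+d*float(c['range_z'][int(v),int(u)])
E
python3 - <<'E'
from h import *
a=shot('top','top0.png');b=shot('side','side0.png')
for c in(a,b):print(c['cam_to_world'],c['fx'],c['dist_coeffs'])
s=read_state();print(s['tool_rot'],s['time'],s['finger_gap'],grip_point_offset)
cv2.imwrite('pics/top0b.png',cv2.resize(a['image'],(800,600),interpolation=cv2.INTER_CUBIC))
cv2.imwrite('pics/side0b.png',cv2.resize(b['image'],(800,600),interpolation=cv2.INTER_CUBIC))
E
```

```text
pics
[[ 2.01601017e-02  9.98208034e-01 -5.63408415e-02  4.49236417e+02]
 [-9.99793219e-01  1.99779226e-02 -3.79494053e-03 -9.62678768e+00]
 [-2.66256716e-03  5.64056976e-02  9.98404381e-01  1.41085872e+03]
 [ 0.00000000e+00  0.00000000e+00  0.00000000e+00  1.00000000e+00]] 426.93091449979346 [0.03198375 0.         0.         0.         0.        ]
[[-7.93122843e-01  4.01912751e-01 -4.57626808e-01 -6.04181677e+01]
 [-6.08773217e-01 -5.00001690e-01  6.15949251e-01  7.65433721e+02]
 [ 1.87436803e-02  7.67114366e-01  6.41236481e-01  8.99628253e+02]
 [ 0.00000000e+00  0.00000000e+00  0.00000000e+00  1.00000000e+00]] 404.9706350367532 [-0.09853008  0.          0.          0.          0.        ]
[[ 8.92139789e-01  4.51759134e-01 -5.31603124e-04]
 [ 4.51759440e-01 -8.92139364e-01  8.74461998e-04]
 [-7.92178777e-05 -1.02029907e-03 -9.99999476e-01]] 0.1 85.53984483536959 -18.700000000000003
```

View pics/top0b.png

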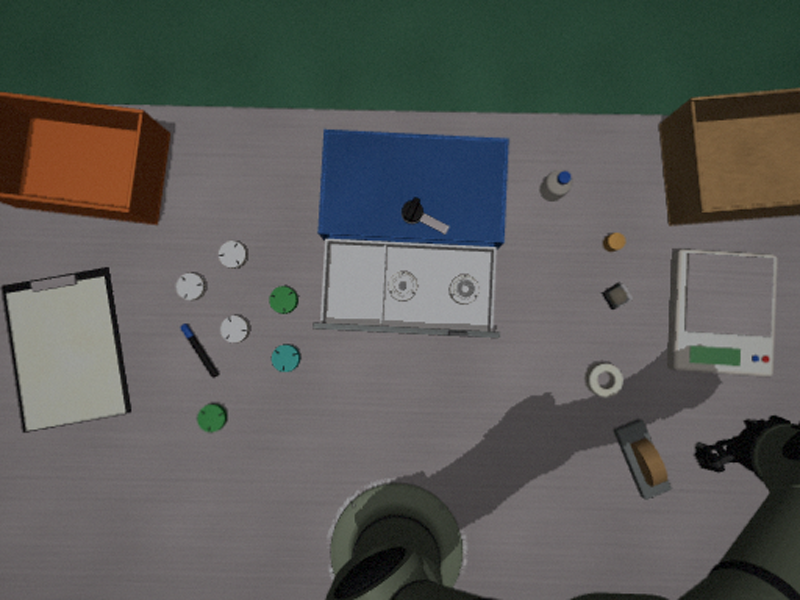

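View pics/side0b.png

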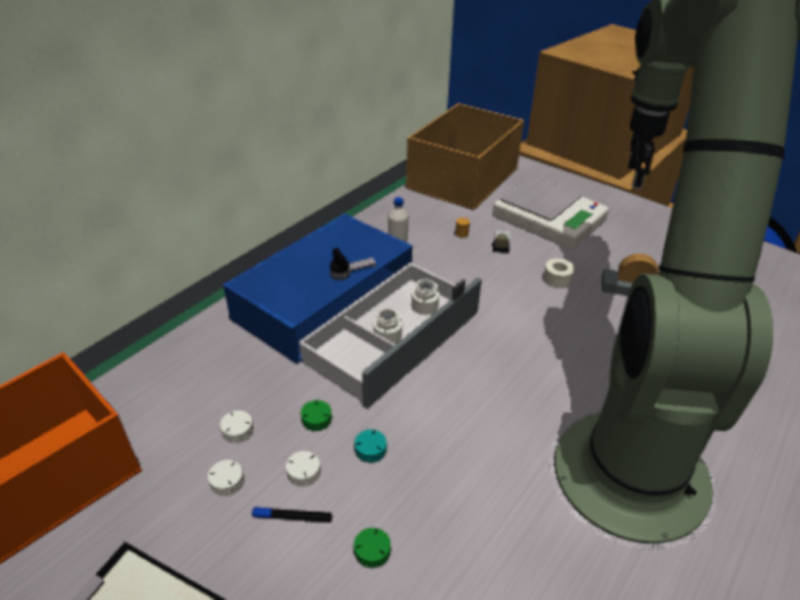

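```bash
cat >> h.py <<'E'
def Rz(p):
    c,s=np.cos(p),np.sin(p); return np.array([[c,s,0],[s,-c,0],[0,0,-1.]])
E
python3 - <<'E'
from h import *
c=shot('top'); k=1/1.5625
for n,u,v,z in [('lidA',232,254,24),('lidB',190,286,24),('lidC',234,328,24),('pot2',403,285,72),('pot1',464,289,72),('pack',618,294,44),('knob',412,210,140),('armtip',447,230,110),('tab',458,332,133),('panL',314,326,97),('panR',499,335,97),('weight',614,242,42),('unitFL',320,238,98),('unitFR',503,244,98)]:
    p=onz(c,u*k,v*k,z); d=atdepth(c,u*k,v*k); print(n,p.round(),d.round())
q=read_state()['qpos']
for P in [(450,300,200),(550,0,200)]:
  for ph in np.arange(-3,3.2,.5): 
    j=inverse_kinematics(P,Rz(ph)); print(P,round(ph,2),None if j is None else np.round(j,2))
E
```

```text
lidA [605. 353.  24.] [606. 355.  16.]
lidB [537. 438.  24.] [537. 438.  23.]
lidC [451. 344.  24.] [451. 343.  27.]
pot2 [544.  -5.  72.] [544.  -5.  69.]
pot1 [ 539. -128.   72.] [ 540. -130.   49.]
pack [ 536. -445.   44.] [ 537. -445.   41.]
knob [684. -20. 140.] [682. -20. 153.]
armtip [651. -89. 110.] [653. -90. 101.]
tab [ 452. -112.  133.] [ 452. -112.  130.]
panL [458. 168.  97.] [458. 169.  95.]
panR [ 448. -196.   97.] [ 448. -196.   94.]
weight [ 644. -437.   42.] [ 643. -436.   44.]
unitFL [632. 161.  98.] [646. 174.  -2.]
unitFR [ 628. -201.   98.] [ 631. -205.   69.]
(450, 300, 200) -3.0 [ 0.17  0.75 -1.35  1.79  0.77  1.27  0.32]
(450, 300, 200) -2.5 [ 0.05  0.59 -1.07  1.79  0.57  1.11  0.99]
(450, 300, 200) -2.0 [ 0.14  0.7  -1.27  1.79  0.72  1.21  1.37]
(450, 300, 200) -1.5 [ 0.14  0.7  -1.27  1.79  0.72  1.21  1.87]
(450, 300, 200) -1.0 [ 0.14  0.7  -1.27  1.79  0.72  1.21  2.37]
(450, 300, 200) -0.5 [-1.26  0.51  0.81  1.85 -0.44  0.97 -2.33]
(450, 300, 200) 0.0 [-0.98  0.41  0.38  1.84 -0.19  0.92 -2.08]
(450, 300, 200) 0.5 [-0.09  0.51 -0.85  1.8   0.44  1.04 
[... 438 characters left out ...]
3  1.23  1.46]
(550, 0, 200) -2.0 [ 0.72  0.72 -1.27  1.76  0.73  1.23  1.96]
(550, 0, 200) -1.5 [-0.86  0.76  1.23  1.84 -0.79  1.14 -2.42]
(550, 0, 200) -1.0 [-0.4   0.43  0.4   1.82 -0.21  0.93 -2.48]
(550, 0, 200) -0.5 [-0.04  0.41 -0.09  1.8   0.04  0.94 -2.22]
(550, 0, 200) 0.0 [ 0.04  0.41 -0.2   1.8   0.1   0.94 -1.77]
(550, 0, 200) 0.5 [ 0.15  0.42 -0.35  1.79  0.17  0.96 -1.34]
(550, 0, 200) 1.0 [ 0.23  0.44 -0.46  1.79  0.23  0.97 -0.89]
(550, 0, 200) 1.5 [ 0.3   0.45 -0.55  1.78  0.28  0.99 -0.43]
(550, 0, 200) 2.0 [ 0.36  0.47 -0.64  1.78  0.33  1.    0.02]
(550, 0, 200) 2.5 [ 0.42  0.49 -0.73  1.78  0.38  1.02  0.48]
(550, 0, 200) 3.0 [ 0.44  0.5  -0.76  1.78  0.39  1.03  0.96]
```

Run:
```python
from h import *
movep((450,-380,300),Rz(1.2)); s=read_state();print(s['time'],s['qpos'].round(2) if hasattr(s['qpos'],'round') else s['qpos'])
movep((500,-70,330),Rz(1.57)); s=read_state();print(s['time'],np.round(s['qpos'],2))
w=shot('wrist','wp.png')
t=camera('top'); cv2.imwrite('pics/wt.png',t['image'])
print(w['cam_to_world'],w['fx'])
movep((490,380,330),Rz(1.57)); s=read_state();print(s['time'],np.round(s['qpos'],2))
wl=shot('wrist','wl.png')
t=shot('top','top1.png')
import pickle; pickle.dump((w,wl,t),open('c.pkl','wb'))
cv2.imwrite('pics/m1.png',np.vstack([np.hstack([cv2.resize(i['image'],(400,300),interpolation=cv2.INTER_AREA) for i in (w,wl)]),cv2.resize(t['image'],(800,600))[210:510]]))
```

```text
1.175 [ 0.79  0.39 -0.25  1.56  0.1   1.2   0.14]
2.375 [ 0.42  0.24 -0.48  1.71  0.12  1.22 -0.1 ]
[[ 9.99997709e-01  2.03774052e-03  6.55486197e-04  5.00850800e+02]
 [-2.13953979e-03  9.61008191e-01  2.76511625e-01 -8.54360042e-01]
 [-6.64686603e-05 -2.76512394e-01  9.61010349e-01  5.00389867e+02]
 [ 0.00000000e+00  0.00000000e+00  0.00000000e+00  1.00000000e+00]] 274.2931159874936
4.125 [-0.28  0.5  -0.74  1.41  0.34  1.36 -1.03]
```

View pics/m1.png

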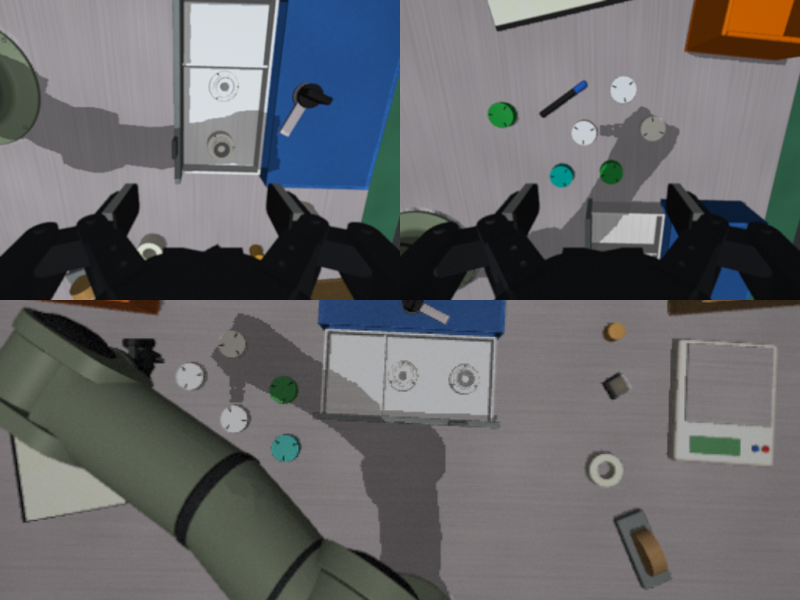

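Run:
```python
from h import *
import pickle
C=[]
movep((451,344,130),Rz(1.57)); C.append(shot('wrist','lidC.png'))
movep((544,-5,200),Rz(1.57)); C.append(shot('wrist','p2.png'));print(read_state()['time'],np.round(read_state()['qpos'],2))
movep((540,-129,200),Rz(1.57)); C.append(shot('wrist','p1.png'))
pickle.dump(C,open('c2.pkl','wb'))
print(read_state()['time'],np.round(read_state()['qpos'],2))
cv2.imwrite('pics/m2.png',np.hstack([np.vstack([C[0]['image'][60:310,130:390],C[1]['image'][30:280,130:390]]),np.vstack([C[2]['image'][30:280,130:390],C[2]['image'][:250,:260]])]))
```

```text
6.5417 [ 0.43  0.48 -0.73  1.79  0.37  1.01 -0.44]
7.1583 [ 0.63  0.49 -0.7   1.76  0.37  1.02 -0.2 ]
```

View pics/m2.png

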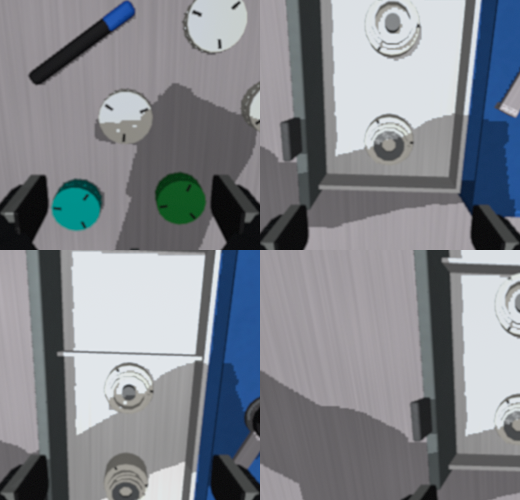

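```bash
cat >> h.py <<'E'
def cloud(c):
    K=np.array([[c['fx'],0,c['cx']],[0,c['fy'],c['cy']],[0,0,1.]])
    v,u=np.mgrid[:384,:512]; uv=np.stack([u,v],-1).reshape(-1,1,2).astype(float)
    p=cv2.undistortPoints(uv,K,np.array(c['dist_coeffs'],float)).reshape(384,512,2)
    T=np.array(c['cam_to_world']); d=np.dstack([p[...,0],-p[...,1],-np.ones((384,512))])@T[:3,:3].T
    return T[:3,3]+d*c['range_z'][...,None], T[:3,3], d
def disc(c,xy,z0,z1,R):
    """centre of flat round thing: (min enclosing circle centre, radius, median z)"""
    P,o,d=cloud(c)
    m=(np.hypot(P[...,0]-xy[0],P[...,1]-xy[1])<R)&(P[...,2]>z0)&(P[...,2]<z1)&(c['range_z']>0)
    m=cv2.morphologyEx(m.astype(np.uint8),cv2.MORPH_OPEN,np.ones((2,2)))>0
    z=np.median(P[m][:,2]); n,l,s,_=cv2.connectedComponentsWithStats(m.astype(np.uint8))
    Q=P[m][:,:2].astype(np.float32); (x,y),r=cv2.minEnclosingCircle(Q)
    return np.array([x,y]),r,z,Q.mean(0),len(Q)
def rect(c,xy,z,half,ppm=4):
    """top-down rectified patch of plane z, rows = -x? here col=+x,row=-y"""
    n=int(2*half*ppm); g=(np.arange(n)+.5)/ppm-half
    X,Y=np.meshgrid(xy[0]+g,xy[1]-g); T=np.array(c['cam_to_world'])
    q=(np.stack([X,Y,np.full_like(X,z)],-1)-T[:3,3])@T[:3,:3]
    K=np.array([[c['fx'],0,c['cx']],[0,c['fy'],c['cy']],[0,0,1.]])
    q=q*[1,-1,-1]; uv=cv2.projectPoints(q.reshape(-1,1,3),np.zeros(3),np.zeros(3),K,np.array(c['dist_coeffs'],float))[0].reshape(n,n,2).astype(np.float32)
    return cv2.remap(c['image'],uv[...,0],uv[...,1],cv2.INTER_CUBIC)
def marks(im,r0,r1,ppm=4):
    """phase (mod 120 deg, in degrees) of 3 radial dark marks between radii"""
    g=cv2.cvtColor(im,cv2.COLOR_BGR2GRAY); n=len(g); h=n/2/ppm
    # polar profile: rows=angle
    a=np.deg2rad(np.arange(360)); r=np.arange(r0,r1,.25)
    A,Rr=np.meshgrid(a,r,indexing='ij')
    x=((h+Rr*np.cos(A))*ppm).astype(np.float32); y=((h-Rr*np.sin(A))*ppm).astype(np.float32)
    p=cv2.remap(g,x,y,cv2.INTER_LINEAR).astype(float).mean(1)
    f=np.array([np.median(np.take(p,range(i-25,i+26),mode='wrap')) for i in range(360)])
    b=np.clip((f-p)/f,0,None); t=b[:120]+b[120:240]+b[240:]
    mn=np.minimum(np.minimum(b[:120],b[120:240]),b[240:])
    def ph(w): return np.rad2deg(np.angle((w*np.exp(3j*a[:120])).sum()))/3
    w=cv2.GaussianBlur(np.tile(t,3)[None],(1,1),0)[0][120:240]
    return round(ph(w*w),1),int(np.argmax(t)),int(np.argmax(mn)),t.max().round(2)
E
python3 - <<'E'
from h import *
import pickle
C=pickle.load(open('c2.pkl','rb'))
l=disc(C[0],(451,344),17,31,45);print(l)
p2=disc(C[1],(544,-5),66,80,40);print(p2)
p1=disc(C[2],(540,-129),66,80,40);print(p1)
a=rect(C[0],l[0],24,40);b=rect(C[1],p2[0],62,50);c=rect(C[2],p1[0],62,50)
print(marks(a,17,27)); 
for x in (b,c):
  for r in ((22,29),(24,30)): print(marks(x,*r))
cv2.imwrite('pics/m3.png',np.hstack([cv2.resize(i,(266,266)) for i in (a,b,c)]))
for k in (1,2):
  P=cloud(C[k])[0]; xy=(p2,p1)[k-1][0]; r=np.hypot(P[...,0]-xy[0],P[...,1]-xy[1])
  print([(ra,np.median(P[...,2][(r>ra)&(r<ra+3)]).round(1)) for ra in range(0,45,3)])
E
```

```text
(array([450.25637817, 363.24914551]), 52.09346389770508, np.float64(23.7525979551325), array([450.1806, 348.3851], dtype=float32), 2243)
(array([547.19006348,  13.13588715]), 54.00408172607422, np.float64(69.17776806530227), array([545.09625  ,  -1.4719274], dtype=float32), 718)
(array([ 541.74798584, -113.2028656 ]), 55.169578552246094, np.float64(68.15628260643155), array([ 541.715  , -128.50063], dtype=float32), 1138)
(np.float64(-28.1), 102, 25, np.float64(0.29))
(np.float64(-25.0), 92, 103, np.float64(0.33))
(np.float64(-27.4), 92, 81, np.float64(0.37))
(np.float64(-24.2), 93, 43, np.float64(0.25))
(np.float64(-27.1), 93, 35, np.float64(0.33))
[(0, np.float64(49.7)), (3, np.float64(316.0)), (6, np.float64(315.1)), (9, np.float64(315.2)), (12, np.float64(317.6)), (15, np.float64(319.7)), (18, np.float64(319.6)), (21, np.float64(318.0)), (24, np.float64(315.8)), (27, np.float64(312.4)), (30, np.float64(308.7)), (33, np.float64(306.9)), (36, np.float64(306.1)), (39, np.float64(276.9)), (42, np.float64(275.5))]
[(0, np.float64(68.2)), (3, np.float64(314.9)), (6, np.float64(314.3)), (9, np.float64(314.9)), (12, np.float64(318.6)), (15, np.float64(321.2)), (18, np.float64(320.2)), (21, np.float64(317.9)), (24, np.float64(315.0)), (27, np.float64(313.1)), (30, np.float64(308.3)), (33, np.float64(306.1)), (36, np.float64(305.2)), (39, np.float64(296.4)), (42, np.float64(270.0))]
```

View pics/m3.png

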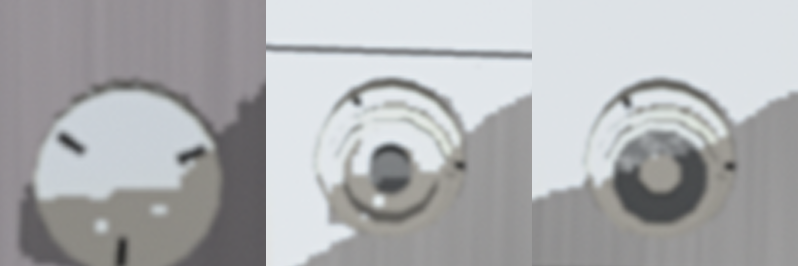

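```bash
cat >> h.py <<'E'
def disc(c,xy,z0,z1,R,rad=None):
    P,o,d=cloud(c)
    m=(np.hypot(P[...,0]-xy[0],P[...,1]-xy[1])<R)&(P[...,2]>z0)&(P[...,2]<z1)&(c['range_z']>0)
    n,l,s,_=cv2.connectedComponentsWithStats(m.astype(np.uint8),connectivity=4)
    Q=P[l==1+np.argmax(s[1:,4])]
    h=cv2.convexHull(Q[:,:2].astype(np.float32))[:,0]
    # least-squares circle on the hull
    A=np.c_[h,np.ones(len(h))]; s=np.linalg.lstsq(A,-(h**2).sum(1),rcond=None)[0]; ce=-s[:2]/2; r=np.sqrt(ce@ce-s[2])
    e=cv2.minEnclosingCircle(Q[:,:2].astype(np.float32))
    return ce,r,np.median(Q[:,2]),np.round(e[0],1),round(e[1],1),len(Q)
E
python3 - <<'E'
from h import *
import pickle
C=pickle.load(open('c2.pkl','rb'))
l=disc(C[0],(450,348),17,31,45);print(l)
out=[rect(C[0],l[0],24,40)]; print(marks(out[0],17,27))
for k,xy in ((1,(544,0)),(2,(540,-127))):
  r=disc(C[k],xy,66,82,32); s=disc(C[k],xy,46,82,42); print(r);print(s)
  P=cloud(C[k])[0]; rr=np.hypot(P[...,0]-s[0][0],P[...,1]-s[0][1]); ok=P[...,2]<100
  print([(a,np.median(P[...,2][(rr>a)&(rr<a+2)&ok]).round(1)) for a in range(0,40,2)])
  zs=np.median(P[...,2][(rr>24)&(rr<29)&ok])
  im=rect(C[k],s[0],zs,40);out.append(im); print('zs',zs,marks(im,24,29),marks(im,25,30))
cv2.imwrite('pics/m4.png',np.hstack([cv2.resize(i,(266,266)) for i in out]))
E
```

```text
(array([449.08229609, 348.38233248]), np.float64(28.099208538316688), np.float64(23.7543304400603), array([449.1, 348.2]), 28.5, 2245)
(np.float64(24.5), 25, 24, np.float64(1.43))
(array([ 5.44245122e+02, -4.24305927e-01]), np.float64(24.029980818625123), np.float64(70.77551908855895), array([ 5.441e+02, -4.000e-01]), 24.4, 583)
(array([ 5.44179055e+02, -3.73775108e-01]), np.float64(29.503892135469957), np.float64(57.34967544475154), array([ 5.442e+02, -4.000e-01]), 29.8, 1888)
[(0, np.float64(68.0)), (2, np.float64(67.7)), (4, np.float64(67.8)), (6, np.float64(67.2)), (8, np.float64(49.9)), (10, np.float64(49.7)), (12, np.float64(49.7)), (14, np.float64(49.8)), (16, np.float64(63.5)), (18, np.float64(71.1)), (20, np.float64(69.2)), (22, np.float64(66.3)), (24, np.float64(50.3)), (26, np.float64(49.8)), (28, np.float64(47.2)), (30, np.float64(11.9)), (32, np.float64(11.8)), (34, np.float64(11.8)), (36, np.float64(11.7)), (38, np.float64(12.0))]
zs 49.8481764263166 (np.float64(-1.7), 118, 115, np.float64(0.76)) (np.float64(-1.6), 119, 97, np.float64(0.81))
(array([ 540.45323982, -127.27431698]), np.float64(24.096518124642177), np.float64(68.27725702511896), array([ 540.5, -127.3]), 24.4, 1148)
(array([ 540.38163385, -126.67457057]), np.float64(29.117986145971887), np.float64(67.32329416309105), array([ 540.4, -127.3]), 29.8, 1882)
[(0, np.float64(50.1)), (2, np.float64(49.8)), (4, np.float64(49.9)), (6, np.float64(50.1)), (8, np.float64(67.4)), (10, np.float64(67.6)), (12, np.float64(67.8)), (14, np.float64(67.8)), (16, np.float64(68.2)), (18, np.float64(71.6)), (20, np.float64(69.0)), (22, np.float64(65.5)), (24, np.float64(50.1)), (26, np.float64(49.6)), (28, np.float64(43.1)), (30, np.float64(11.9)), (32, np.float64(11.9)), (34, np.float64(11.6)), (36, np.float64(11.7)), (38, np.float64(11.9))]
zs 49.44777204003944 (np.float64(-1.6), 119, 114, np.float64(0.71)) (np.float64(-1.4), 119, 14, np.float64(0.73))
```

View pics/m4.png

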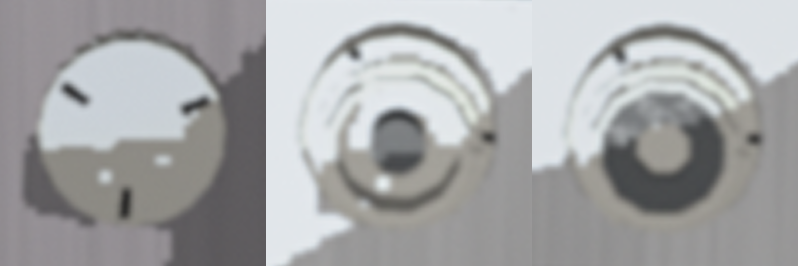

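```bash
cat >> h.py <<'E'
D=np.deg2rad
POT={1:np.array([540.4,-127.2]),2:np.array([544.2,-0.4])}
P0=3.2
def st(tag=''):
    s=read_state(); print(tag,'t%.1f'%s['time'],np.round(s['eef_pos'],1),'F',np.round(s['ft_force'],1),'T',np.round(s['torque'],2),'gap %.1f gf %.0f'%(s['finger_gap'],s['gripper_force']),'q7 %.2f q3 %.2f'%(s['qpos'][6],s['qpos'][2])); return s
def grab(xy,yaw,zt=-2,start=-1.6):
    d=(start-50-yaw+60)%120-60
    ph=P0-D(d); movep((*xy,90),Rz(ph)); movel((*xy,zt),max_speed=80); clamp(); s=st('grab'); return ph
E
python3 - <<'E'
from h import *
xy=(449.1,348.3)
ph=grab(xy,24.5)
movel((*xy,160),max_speed=200); st('up')
c=shot('wrist','held.png')
s=read_state(); p=s['eef_pos']
l=disc(c,p[:2],p[2]+15,p[2]+40,45); d=l[0]-p[:2]
print(l, 'tool offs',s['tool_rot'][:2,:2].T@d, 'dz',l[2]-p[2])
im=rect(c,l[0],l[2],40); print(marks(im,17,27),'expected',24.5)
cv2.imwrite('pics/m5.png',np.hstack([c['image'],cv2.resize(im,(288,384))]))
E
```

```text
grab t11.0 [449.1 348.3  -2. ] F [ 1.4 -0.9  0.1] T [-0.02 -0.04  0.04] gap 0.1 gf 0 q7 -0.57 q3 -0.73
up t12.0 [448.8 347.8 159. ] F [-0.   0.  -0.3] T [-0.01  0.03 -0.  ] gap -0.0 gf 0 q7 -0.40 q3 -0.90
(array([438.54778942, 358.01058575]), np.float64(6.445625076160559), np.float64(195.17883862237574), array([441. , 355.9]), 6.5, 147) tool offs [14.33344474  1.13444875] dz 36.36113813575727
(np.float64(-22.4), 110, 116, np.float64(0.64)) expected 24.5
```

View pics/m5.png

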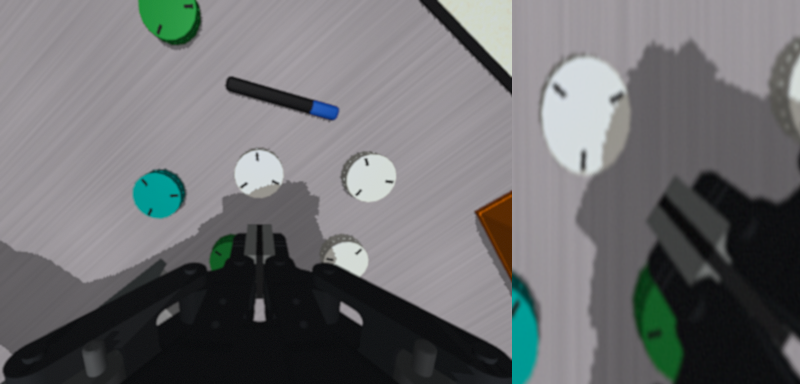

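Run:
```python
from h import *
c=shot('wrist');t=shot('top')
for xy in ((449,348),(451,410),(605,353),(537,438)):
  try: l=disc(c,xy,15,31,45); print('w',xy,l, marks(rect(c,l[0],24,40),17,27))
  except Exception as e: print(e)
  try: l=disc(t,xy,15,31,45); print('t',l)
  except Exception as e: print(e)
T=np.array(c['cam_to_world']);s=read_state();print(T,s['eef_pos'],s['tool_rot'])
# tips in image -> near (259,228)
for v in (226,228,232,240): print(v,atdepth(c,259,v).round(1))
```

```text
w (449, 348) (array([448.60698851, 348.7401421 ]), np.float64(28.02887522480637), np.float64(23.783338942405123), array([448.6, 348.6]), 28.3, 1887) (np.float64(24.5), 24, 23, np.float64(1.34))
t (array([458.65353278, 341.75332971]), np.float64(19.682214217937805), np.float64(22.693988938670373), array([464., 339.]), 22.9, 52)
w (451, 410) (array([449.54258615, 369.65298986]), np.float64(12.007448392645449), np.float64(23.683543207688757), array([449. , 369.4]), 18.2, 254) (np.float64(-37.3), 85, 92, np.float64(0.27))
attempt to get argmax of an empty sequence
w (605, 353) (array([604.16905774, 358.5594657 ]), np.float64(27.888839271235078), np.float64(23.71241643240188), array([604.2, 358.9]), 28.2, 1122) (np.float64(-17.0), 97, 95, np.float64(0.67))
t (array([606.35639353, 354.3820317 ]), np.float64(27.68830668585385), np.float64(23.69637490935429), array([606.3, 354.6]), 28.3, 243)
w (537, 438) (array([535.30751509, 443.02712613]), np.float64(28.076726950051203), np.float64(23.887004050684595), array([535.4, 443.3]), 28.4, 1939) (np.float64(40.7), 41, 41, np.float64(1.59))
t (array([537.73978436, 438.51037938]), np.float64(27.61212087643405), np.float64(23.422667009587258), array([537.2, 438.8]), 29.2, 239)
[[ 6.48975132e-01 -7.31273926e-01 -2.09927899e-01  3.95982345e+02]
 [ 7.60809323e-01  6.23537271e-01  1.79917885e-01  3.94145161e+02]
 [-6.71388416e-04 -2.76477336e-01  9.61020204e-01  3.29544996e+02]
 [ 0.00000000e+00  0.00000000e+00  0.00000000e+00  1.00000000e+00]] [448.65875221 348.03122376 158.92189973] [[-7.59982483e-01  6.49941894e-01 -1.46993376e-03]
 [ 6.49943303e-01  7.59982240e-01 -8.35806775e-04]
 [ 5.73897712e-04 -1.59057211e-03 -9.99998570e-01]]
226 [440.8 355.7 194.4]
228 [441.1 355.4 196. ]
232 [441.1 355.5 201.1]
240 [441.2 355.4 209.9]
```

Run:
```python
from h import *
s=read_state()
movel((415,292,20),max_speed=200)
try: print(movel((415,292,-45),max_speed=30,guard=5))
except PlanningError as e: print('PE',e)
st()
c=shot('wrist','touch.png'); print(atdepth(c,259,228).round(1),atdepth(c,259,222).round(1))
movel((415,292,20),max_speed=200)
```

```text
True
 t14.5 [415.  292.  -28.1] F [-0.1  0.2  8. ] T [-0.24  0.02 -0.01] gap 0.1 gf 4 q7 -0.66 q3 -0.68
[406.9 300.   10.5] [407.4 299.6   0.8]
```

```bash
cat >> h.py <<'E'
def held(f=None):
    c=shot('wrist',f); s=read_state(); p=s['eef_pos']
    l=disc(c,p[:2],p[2]+39,p[2]+62,40); d=l[0]-p[:2]
    m=marks(rect(c,l[0],l[2],40),12,24)
    print('held',np.round(l[0],1),'r %.1f n %d'%(l[1],l[5]),'tool offs',np.round(s['tool_rot'][:2,:2].T@d,1),'dz %.1f'%(l[2]-p[2]),m); return c,l
E
python3 - <<'E'
from h import *
open_gripper()
xy=(448.8,348.5)
ph=grab(xy,24.5,zt=-30)
movel((*xy,130),max_speed=200); st('up')
c,l=held('held2.png')
movep((*POT[1],130),Rz(P0)); st('over')
c,l=held('held3.png')
cv2.imwrite('pics/m6.png',c['image'])
E
```

```text
grab t18.3 [448.9 348.5 -29.4] F [-1.2 -2.3 11.1] T [-0.59  0.46  0.02] gap 55.0 gf 61 q7 -0.60 q3 -0.70
up t19.2 [448.5 348.  129. ] F [ 0.3  0.  -0.8] T [-0.02 -0.    0.03] gap 54.6 gf 63 q7 -0.43 q3 -0.87
held [447.7 349. ] r 31.8 n 11523 tool offs [1.2 0.3] dz 53.3 (np.float64(24.1), 24, 25, np.float64(1.16))
over t21.1 [ 540.6 -126.2  130. ] F [ 0.3  0.3 -0.1] T [ 0.02 -0.   -0.03] gap 55.4 gf 63 q7 1.12 q3 -1.05
held [ 539.8 -125.5] r 30.9 n 11507 tool offs [0.8 0.6] dz 53.1 (np.float64(-51.3), 69, 68, np.float64(1.21))
```

View pics/m6.png

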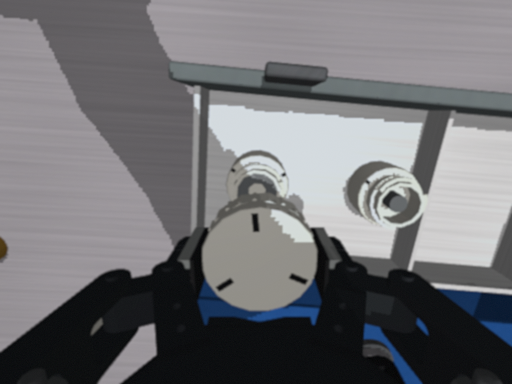

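```bash
cat >> h.py <<'E'
def seton(k):
    xy=POT[k]; movel((*xy,56),Rz(P0),max_speed=120); wait(.2)
    g=movel((*xy,28),max_speed=25,guard=6); s=st('seton %s'%g); return s['eef_pos'][2]
def screw(k,z,tot,ph=P0,step=.35,tmax=1.0):
    xy=POT[k]; a=0
    while a<tot-1e-6:
        a=min(tot,a+step); zz=z-3.82*a
        movel((*xy,zz),Rz(ph-a),max_speed=20)
        s=st('a%.2f cmd z%.1f'%(a,zz))
        if abs(s['torque'][2])>tmax: break
    return a,zz
E
python3 - <<'E'
from h import *
c=camera('wrist'); print(disc(c,POT[2],46,82,42))
z=seton(1)
t=read_state()['time']; screw(1,z,1.05)
E
```

```text
(array([544.28562272,   6.18588976]), np.float64(34.65909135587173), np.float64(61.5236945449053), array([544. ,   5.6]), 36.5, 3372)
seton True t22.9 [ 540.3 -127.3   37. ] F [-2.6 -0.4 11.8] T [-0.3   0.53  0.01] gap 55.4 gf 64 q7 1.02 q3 -0.94
a0.35 cmd z35.6 t23.4 [ 540.5 -127.7   35.8] F [-1.5 -3.2 10.1] T [-0.73  0.54 -0.14] gap 54.6 gf 64 q7 0.71 q3 -0.87
a0.70 cmd z34.3 t23.9 [ 540.6 -127.6   34.5] F [-2.2 -2.3  8.2] T [-0.71  0.42 -0.19] gap 54.9 gf 64 q7 0.40 q3 -0.79
a1.05 cmd z32.9 t24.4 [ 540.9 -127.9   33.4] F [-2.6 -3.8 13.6] T [-0.76  0.47 -0.11] gap 55.3 gf 64 q7 0.10 q3 -0.71
```

Run:
```python
from h import *
screw(1,37.0-3.82*1.05,.7,ph=P0-1.05,step=.35)
```

```text
a0.35 cmd z31.7 t24.9 [ 541.4 -128.1   33. ] F [-5.6 -4.9 31.4] T [-0.94  1.3  -0.18] gap 54.8 gf 66 q7 -0.19 q3 -0.63
a0.70 cmd z30.3 t25.4 [ 542.6 -128.1   32.7] F [-5.5 -3.2 46.6] T [-0.87  1.2  -0.29] gap 55.0 gf 67 q7 -0.48 q3 -0.54
```

```bash
cat >> h.py <<'E'
def tryon(k,tot=3.0):
    """set on and screw till home (True) or stopped high (False, backed off & lifted)"""
    z=seton(k); xy=POT[k]; a=0
    while a<tot-1e-6:
        a+=.35; zz=max(z-3.82*a,27.7); movel((*xy,zz),Rz(P0-a),max_speed=20); s=st('a%.2f cmd z%.1f'%(a,zz))
        if s['ft_force'][2]>25 and s['eef_pos'][2]>31: 
            backoff(k,z,a); return False
        if abs(s['torque'][2])>1.2: break
    return True
def backoff(k,z,a):
    xy=POT[k]
    zc=read_state()['eef_pos'][2]
    while a>.01:
        a=max(0,a-.7); movel((*xy,max(zc,z-3.82*a)+.3),Rz(P0-a),max_speed=20)
    movel((*xy,z+3),max_speed=20); st('off'); movel((*xy,85),max_speed=150)
E
python3 - <<'E'
from h import *
backoff(1,37.0,1.75); held()
r=tryon(2); print(r); st()
E
```

```text
off t27.9 [ 540.4 -127.2   39.9] F [ 0.5 -0.2 -0.3] T [-0.04 -0.02  0.01] gap 55.1 gf 63 q7 1.02 q3 -0.95
held [ 539.6 -127.7] r 31.7 n 11535 tool offs [ 0.6 -0.2] dz 53.7 (np.float64(-52.3), 66, 69, np.float64(1.1))
seton True t30.6 [ 5.442e+02 -4.000e-01  3.700e+01] F [-2.7 -1.4 13.2] T [-0.39  0.42  0.03] gap 54.8 gf 64 q7 0.77 q3 -0.94
a0.35 cmd z35.6 t31.1 [ 5.446e+02 -2.000e-01  3.580e+01] F [ 0.1 -0.3  7.8] T [ 0.01 -0.19 -0.06] gap 54.9 gf 64 q7 0.47 q3 -0.87
a0.70 cmd z34.3 t31.6 [ 5.445e+02 -2.000e-01  3.450e+01] F [-0.1  0.6  7.5] T [ 0.06 -0.07 -0.16] gap 55.4 gf 64 q7 0.16 q3 -0.80
a1.05 cmd z33.0 t32.0 [ 5.446e+02 -1.000e-01  3.320e+01] F [0.1 0.5 7.7] T [ 0.06 -0.23 -0.14] gap 55.2 gf 64 q7 -0.14 q3 -0.72
a1.40 cmd z31.6 t32.5 [ 5.446e+02 -1.000e-01  3.180e+01] F [0.4 0.1 8.4] T [ 0.03 -0.24 -0.06] gap 54.9 gf 64 q7 -0.43 q3 -0.63
a1.75 cmd z30.3 t33.0 [ 5.446e+02 -2.000e-01  3.050e+01] F [0.2 0.2 8.9] T [-0.03 -0.27 -0.02] gap 55.2 gf 64 q7 -0.72 q3 -0.54
a2.10 cmd z29.0 t33.5 [ 5.447e+02 -1.000e-01  2.910e+01] F [-0.1  0.8  9.3] T [ 0.   -0.31 -0.  ] gap 54.9 gf 64 q7 -1.00 q3 -0.45
a2.45 cmd z27.7 t34.0 [ 5.452e+02 -2.000e-01  2.850e+01] F [-1.6 -0.9 20.6] T [-0.04  0.11 -0.2 ] gap 55.1 gf 65 q7 -1.28 q3 -0.36
a2.80 cmd z27.7 t34.5 [ 5.453e+02 -2.000e-01  2.850e+01] F [ 0.4  0.7 20.2] T [-0.12 -0.05 -0.27] gap 54.7 gf 65 q7 -1.55 q3 -0.27
a3.15 cmd z27.7 t35.0 [545.4  -1.   28.4] F [ 0.8 -3.9 18.3] T [-0.79 -0.32 -0.42] gap 55.2 gf 65 q7 -1.81 q3 -0.18
True
 t35.0 [545.4  -1.   28.4] F [ 0.8 -3.9 18.3] T [-0.79 -0.32 -0.42] gap 55.2 gf 65 q7 -1.81 q3 -0.18
```

```bash
cat >> h.py <<'E'
def lookgrab(xy):
    movep((xy[0],xy[1],95),Rz(1.57)); wait(.2)
    c=shot('wrist'); l=disc(c,xy,15,31,45); m=marks(rect(c,l[0],24,40),17,27); print(l,m)
    yaw=m[1]
    grab(l[0],yaw,zt=-30); movel((*l[0],90),max_speed=200)
    movep((*POT[1],90),Rz(P0)); held()
E
python3 - <<'E'
from h import *
st();open_gripper(); p=POT[2]; movel((*p,110),max_speed=200); st()
c=shot('wrist'); l=disc(c,p,70,92,36); print('lid on pot',l)
movep((604,358,150),Rz(1.57))
lookgrab((604.5,356))
st()
print(tryon(1)); st()
E
```

```text
t35.0 [545.4  -1.   28.4] F [ 0.8 -3.9 18.3] T [-0.79 -0.32 -0.42] gap 55.2 gf 65 q7 -1.81 q3 -0.18
 t36.0 [ 5.442e+02 -5.000e-01  1.103e+02] F [-0.3  0.1 -0.8] T [ 0.04  0.05 -0.01] gap 85.4 gf 0 q7 -1.77 q3 -0.21
lid on pot (array([546.2433958 ,  -0.68555489]), np.float64(28.19807353973014), np.float64(81.69178441529225), array([546.2,  -0.8]), 28.5, 4106)
(array([605.6504127 , 357.91047824]), np.float64(28.122769235618463), np.float64(23.78407028476731), array([605.6, 357.8]), 28.5, 2840) (np.float64(-23.2), 97, 97, np.float64(1.69))
grab t41.8 [605.8 358.  -29.3] F [-1.3 -1.2  7.1] T [-0.4   0.4  -0.01] gap 54.8 gf 62 q7 0.87 q3 -0.95
held [ 538.3 -126.1] r 32.1 n 11581 tool offs [2.6 0.1] dz 53.2 (np.float64(-52.2), 66, 69, np.float64(1.1))
 t44.4 [ 540.9 -126.    90.1] F [ 0.3 -0.1 -0.2] T [-0.02  0.06 -0.01] gap 55.0 gf 63 q7 1.06 q3 -1.04
seton True t45.8 [ 540.8 -127.4   36.9] F [ 0.1 -1.2  6.6] T [-0.1  -0.02  0.02] gap 55.1 gf 64 q7 1.00 q3 -0.97
a0.35 cmd z35.6 t46.3 [ 541.3 -127.4   35.8] F [ 4.  -2.3  5.4] T [-0.51 -0.98 -0.11] gap 54.7 gf 64 q7 0.69 q3 -0.90
a0.70 cmd z34.2 t46.8 [ 541.3 -127.7   34.5] F [ 4.2 -4.4  4.3] T [-0.85 -1.1  -0.09] gap 54.8 gf 64 q7 0.38 q3 -0.83
a1.05 cmd z32.9 t47.3 [ 541.4 -128.    33.5] F [ 3.  -4.9 10.2] T [-1.16 -0.68 -0.15] gap 55.1 gf 64 q7 0.08 q3 -0.75
a1.40 cmd z31.6 t47.8 [ 541.9 -128.4   33.1] F [-0.3 -7.4 29.9] T [-1.58  0.15 -0.13] gap 55.0 gf 66 q7 -0.22 q3 -0.67
off t49.8 [ 540.2 -127.1   39.8] F [ 1.9 -0.8  2.7] T [-0.33 -0.43 -0.02] gap 55.2 gf 64 q7 1.00 q3 -0.98
False
 t50.2 [ 540.1 -127.3   85.1] F [-0.5 -0.1 -1. ] T [-0.01  0.02  0.05] gap 54.8 gf 64 q7 1.05 q3 -1.03
```

Run:
```python
from h import *
xy=(605.6,357.9)
movep((*xy,60),Rz(2.2)); movel((*xy,-18),max_speed=120); movel((*xy,-31),max_speed=20,guard=3); st('down'); open_gripper(); movel((*xy,60),max_speed=200)
lookgrab((535.5,441)); st()
print(tryon(1)); st()
```

```text
down t53.3 [605.8 357.6 -29.2] F [ 0.9 -1.4  4.6] T [-0.02 -0.16 -0.  ] gap 55.1 gf 65 q7 -0.51 q3 -0.69
(array([536.40614332, 443.18586571]), np.float64(28.094318542727652), np.float64(23.709954045881716), array([536.3, 443.1]), 28.5, 2919) (np.float64(40.4), 40, 41, np.float64(1.67))
grab t58.4 [536.6 443.3 -29.3] F [-2.  -2.8  6.8] T [-0.48  0.33  0.06] gap 55.2 gf 62 q7 -0.23 q3 -0.80
held [ 537.9 -124.9] r 31.5 n 11529 tool offs [2.8 1.5] dz 53.2 (np.float64(-49.1), 73, 68, np.float64(1.03))
 t61.2 [ 540.8 -126.3   90.1] F [-0.1  0.4 -0.7] T [-0.06 -0.04  0.02] gap 54.8 gf 63 q7 1.06 q3 -1.04
seton True t62.6 [ 540.4 -127.2   37. ] F [-2.5 -1.  11.9] T [-0.25  0.44 -0.03] gap 55.0 gf 64 q7 1.00 q3 -0.97
a0.35 cmd z35.7 t63.1 [ 540.8 -127.1   35.8] F [ 1.  -0.4  7.2] T [ 0.06 -0.28 -0.1 ] gap 55.0 gf 64 q7 0.69 q3 -0.90
a0.70 cmd z34.3 t63.6 [ 540.9 -127.2   34.5] F [ 1.8 -1.   7.6] T [-0.13 -0.29 -0.07] gap 55.0 gf 64 q7 0.38 q3 -0.83
a1.05 cmd z33.0 t64.1 [ 540.8 -127.5   33.1] F [ 0.6 -1.9  7.8] T [-0.34 -0.31 -0.16] gap 54.9 gf 64 q7 0.08 q3 -0.75
a1.40 cmd z31.7 t64.6 [ 540.8 -127.5   31.8] F [ 1.1 -1.8  6.8] T [-0.48 -0.34 -0.04] gap 55.0 gf 64 q7 -0.22 q3 -0.67
a1.75 cmd z30.3 t65.1 [ 540.8 -127.5   30.5] F [ 1.7 -2.7  7.6] T [-0.63 -0.37 -0.12] gap 54.9 gf 64 q7 -0.51 q3 -0.58
a2.10 cmd z29.0 t65.6 [ 540.8 -127.5   29.1] F [ 1.4 -2.5  8.1] T [-0.53 -0.32 -0.02] gap 54.8 gf 64 q7 -0.79 q3 -0.49
a2.45 cmd z27.7 t66.1 [ 541.2 -127.5   28.5] F [-1.5 -2.7 21.6] T [-0.31  0.32 -0.26] gap 55.3 gf 65 q7 -1.07 q3 -0.40
a2.80 cmd z27.7 t66.6 [ 541.2 -127.6   28.5] F [-0.5 -2.3 20.7] T [-0.37  0.3  -0.28] gap 54.8 gf 65 q7 -1.35 q3 -0.31
a3.15 cmd z27.7 t67.1 [ 541.1 -128.2   28.5] F [-1.  -4.3 20.5] T [-0.93  0.24 -0.46] gap 54.6 gf 65 q7 -1.61 q3 -0.22
True
 t67.1 [ 541.1 -128.2   28.5] F [-1.  -4.3 20.5] T [-0.93  0.24 -0.46] gap 54.6 gf 65 q7 -1.61 q3 -0.22
```

Run:
```python
from h import *
open_gripper(); p=POT[1]; movel((*p,110),max_speed=200)
c=shot('wrist')
for k in (1,2): 
  try: print('lid on pot',disc(c,POT[k],70,92,36))
  except Exception as e: print(e)
movep((536,-445,140),Rz(1.57)); wait(.2)
c=shot('wrist','pk.png'); t=shot('top','top2.png'); st()
cv2.imwrite('pics/m7.png',np.vstack([np.hstack([cv2.resize(c['image'],(400,300)),rect(c,(536,-445),44,50)[:300,:400]if 0 else cv2.resize(rect(c,(536,-445),44,50),(300,300))]),cv2.resize(cv2.resize(t['image'],(800,600))[100:400],(700,262))]))
```

```text
lid on pot (array([ 542.62788693, -127.85306924]), np.float64(28.2529381576008), np.float64(81.79538239670177), array([ 542.6, -127.9]), 28.6, 4117)
lid on pot (array([545.88604082,  -0.66615175]), np.float64(28.276443359121803), np.float64(81.76487491614566), array([ 5.463e+02, -4.000e-01]), 28.9, 4611)
 t70.1 [ 536.2 -444.7  140. ] F [0.1 0.3 0.3] T [ 0.02  0.01 -0.06] gap 85.5 gf 0 q7 0.27 q3 -0.62
```

View pics/m7.png

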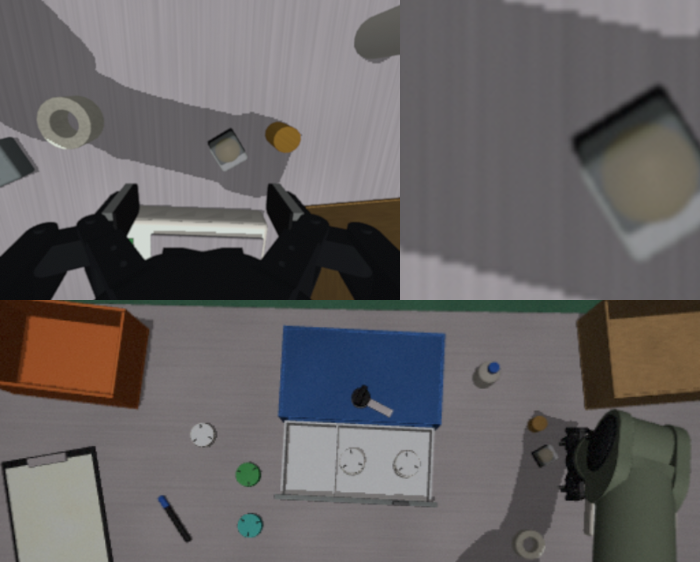

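Run:
```python
from h import *
import pickle
c=camera('wrist'); P=cloud(c)[0]
m=(np.hypot(P[...,0]-567,P[...,1]+453)<36)&(P[...,2]>12)&(P[...,2]<60)
n,l,s,_=cv2.connectedComponentsWithStats(m.astype(np.uint8),connectivity=4); Q=P[l==1+np.argmax(s[1:,4])]
print(len(Q),np.percentile(Q[:,2],[2,50,98]).round(1)); print(cv2.minAreaRect(Q[:,:2].astype(np.float32)))
Qt=Q[Q[:,2]>40]; print(cv2.minAreaRect(Qt[:,:2].astype(np.float32)))
print('weight',disc(c,(644,-440),34,50,40)[:3])
w,wl,t=pickle.load(open('c.pkl','rb')); C=pickle.load(open('c2.pkl','rb'))
a=D(-1.7); ex=np.array([np.cos(a),np.sin(a)]); ey=np.array([-ex[1],ex[0]])
for c in (C[1],w):
  P=cloud(c)[0]; X=(P[...,:2]-POT[2])@ex; Y=(P[...,:2]-POT[2])@ey; Z=P[...,2]
  f=(abs(Z-12)<3)
  for name,sel,V in (('y@x0',f&(abs(X)<20)&(Y>40)&(Y<200),Y),('x@y100',f&(abs(Y-100)<20)&(abs(X)<120),X)):
    print(name,sel.sum(),np.percentile(V[sel],[0,1,99,100]).round(1) if sel.any() else '')
```

```text
1559 [13.3 43.4 45. ]
((571.8806762695312, -457.53912353515625), (39.60704040527344, 39.99522018432617), 32.198246002197266)
((571.7960815429688, -458.1546325683594), (38.80070495605469, 39.04335021972656), 32.201683044433594)
weight (array([ 646.05239374, -439.13480227]), np.float64(17.605565124512143), np.float64(41.68094267890169))
y@x0 3328 [ 41.8  42.9 157.1 157.8]
x@y100 4860 [-85.2 -83.9  82.8  84.2]
y@x0 1981 [ 45.3  46.6 158.1 159.1]
x@y100 2902 [-83.4 -81.7  82.8  84.4]
```

Run:
```python
from h import *
xy=(571.8,-457.8); p=D(32.2)
movep((*xy,70),Rz(p)); movel((*xy,-8),max_speed=100); clamp(); st('pack')
movel((*xy,140),max_speed=200); st()
b=(547.2,99.5); p=D(88.3)
movep((*b,140),Rz(p)); wait(.2); c=shot('wrist','pkheld.png'); 
s=read_state(); P=cloud(c)[0]; m=(np.hypot(P[...,0]-s['eef_pos'][0],P[...,1]-s['eef_pos'][1])<40)&(abs(P[...,2]-192)<5); print(m.sum())
movel((*b,20),max_speed=120); print(movel((*b,1),max_speed=20,guard=4)); st('placed')
open_gripper(); movel((*b,140),max_speed=200); wait(.1)
c=shot('wrist','bay.png'); cv2.imwrite('pics/m8.png',c['image']); st()
```

```text
pack t72.5 [ 572.1 -458.    -7.3] F [-0.5  0.3  6.8] T [0.2  0.25 0.03] gap 41.2 gf 62 q7 -0.66 q3 -0.34
 t73.4 [ 571.2 -457.4  138.6] F [-0.5  1.  -2.2] T [ 0.02  0.03 -0.03] gap 40.8 gf 61 q7 -0.62 q3 -0.38
6108
True
placed t77.5 [547.2  99.5   4.6] F [ 0.1 -0.5  8.6] T [-0.14  0.05 -0.02] gap 40.8 gf 62 q7 -0.87 q3 -0.56
 t79.0 [546.6  99.4 138.8] F [ 0.1 -1.  -0.1] T [0.02 0.05 0.05] gap 85.5 gf 0 q7 -0.72 q3 -0.70
```

View pics/m8.png

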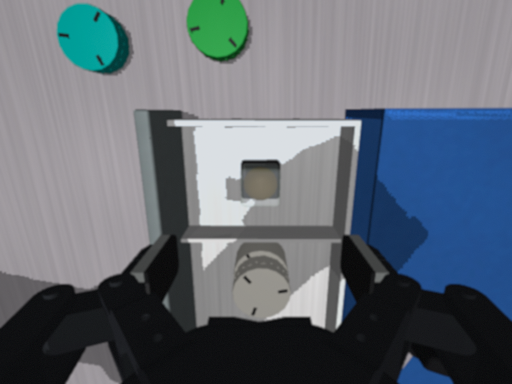

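Run:
```python
from h import *
ex=np.array([np.cos(D(-1.7)),np.sin(D(-1.7))]); z=55-28
p0=np.array([415.,64.]); R=Rz(D(178.3))
movep((415,64,150),R); clamp(); print(read_state()['tool_rot'].round(2)); movel((*p0,z),R,max_speed=150); st()
q=p0+ex*185; print(movel((*q,z),max_speed=80,guard=25)); st('fast')
q=p0+ex*225; print(movel((*q,z),max_speed=20,guard=20)); st('end')
```

```text
[[-1.    0.03 -0.  ]
 [ 0.03  1.    0.  ]
 [ 0.    0.   -1.  ]]
 t82.0 [415.2  64.1  27.5] F [-0.2 -0.   0.4] T [-0.01 -0.05  0.03] gap -0.6 gf 0 q7 0.36 q3 -0.92
False
fast t84.5 [599.9  58.4  26.9] F [-4.9  0.3  4.5] T [-0.13  0.74 -0.11] gap -0.2 gf 0 q7 0.67 q3 -0.90
True
end t85.4 [613.1  58.1  26.7] F [-3.3  0.2  7.6] T [-0.05  0.44 -0.1 ] gap -0.2 gf 0 q7 0.69 q3 -0.89
```

Run:
```python
from h import *
p=read_state()['eef_pos']
z=27
print(movel((p[0]+6,p[1]-.2,z),max_speed=15,guard=25)); st('again')
movel((560,60,z),max_speed=150); movel((560,60,230),max_speed=200); movep((500,180,330),Rz(D(178))); 
t=shot('top','top3.png'); s=shot('side','side3.png'); st()
P=cloud(t)[0]
cv2.imwrite('pics/m9.png',np.hstack([cv2.resize(t['image'][80:240,200:330],None,fx=3,fy=3,interpolation=cv2.INTER_CUBIC),cv2.resize(s['image'][100:260,140:270],None,fx=3,fy=3,interpolation=cv2.INTER_CUBIC)]))
```

```text
True
again t85.7 [612.8  58.1  26.7] F [-2.4 -0.9  8.7] T [-0.05  0.49 -0.01] gap 0.1 gf 0 q7 0.69 q3 -0.89
 t88.2 [500.2 179.1 329.2] F [-0.5 -0.   0.3] T [-0.02 -0.01 -0.01] gap -0.2 gf 0 q7 0.67 q3 -1.19
```

View pics/m9.png

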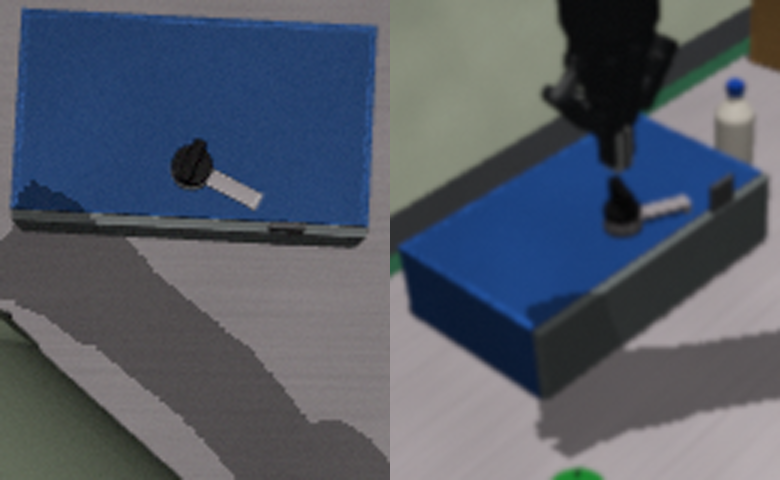

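Run:
```python
from h import *
movep((640,-20,230),Rz(D(178))); open_gripper(); 
movep((684,-20,220),Rz(D(90))); wait(.2); c=shot('wrist','kn.png'); P=cloud(c)[0]
m=(np.hypot(P[...,0]-684,P[...,1]+20)<35)&(P[...,2]>146)&(P[...,2]<160)
n,l,s,_=cv2.connectedComponentsWithStats(m.astype(np.uint8),connectivity=4); Q=P[l==1+np.argmax(s[1:,4])]
print(len(Q),np.median(Q[:,2]),cv2.minAreaRect(Q[:,:2].astype(np.float32)),Q.mean(0))
m=(np.hypot(P[...,0]-684,P[...,1]+20)<100)&(P[...,2]>102)&(P[...,2]<125); 
g=c['image'].mean(2); Q2=P[m&(g>120)]; print(len(Q2),np.median(Q2[:,2]),cv2.minAreaRect(Q2[:,:2].astype(np.float32)))
m=(np.hypot(P[...,0]-684,P[...,1]+20)<35)&(P[...,2]>110)&(P[...,2]<145);print(disc(c,(684,-20),105,145,35))
st(); im=c['image'].copy(); im2=rect(c,(684,-20),150,60,5); cv2.imwrite('pics/m10.png',np.hstack([cv2.resize(im,(400,300)),cv2.resize(im2,(300,300))]))
```

```text
689 152.4201658471315 ((686.115478515625, -16.695253372192383), (13.300865173339844, 43.55225372314453), 67.4091796875) [686.15099977 -15.81007088 152.0741746 ]
691 111.20563277898447 ((663.2463989257812, -62.903892517089844), (53.5416145324707, 17.224525451660156), 63.505096435546875)
(array([685.81179068, -18.17458856]), np.float64(22.019860862162325), np.float64(124.98860108937185), array([687.5, -12.1]), 21.3, 668)
 t91.5 [683.9 -20.1 220. ] F [-0.1  0.3  0. ] T [ 0.08 -0.02  0.02] gap 85.3 gf 0 q7 -0.37 q3 -0.68
```

View pics/m10.png

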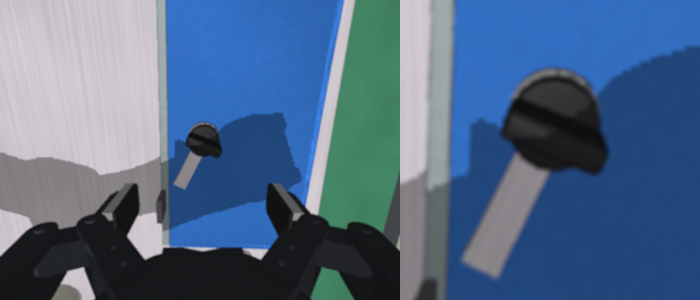

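Run:
```python
from h import *
k=(686.0,-17.0); p=D(157.4)
movep((*k,150),Rz(p)); movel((*k,100),max_speed=80,guard=15); clamp(); st('grip')
a=0
while a<1.9:
    a+=.38; movel((*k,100),Rz(p-a),max_speed=30); st('a%.2f'%a)
open_gripper(); movel((*k,200),max_speed=200); wait(.2)
c=shot('wrist'); P=cloud(c)[0]
m=(np.hypot(P[...,0]-k[0],P[...,1]-k[1])<35)&(P[...,2]>146)&(P[...,2]<160)
n,l,s,_=cv2.connectedComponentsWithStats(m.astype(np.uint8),connectivity=4); Q=P[l==1+np.argmax(s[1:,4])]; print(cv2.minAreaRect(Q[:,:2].astype(np.float32)))
movep((480,150,330),Rz(p-a)); t=shot('top','top4.png'); s=shot('side'); st()
cv2.imwrite('pics/m11.png',np.hstack([cv2.resize(t['image'][80:240,200:330],None,fx=3,fy=3,interpolation=cv2.INTER_CUBIC),cv2.resize(s['image'][100:260,140:270],None,fx=3,fy=3,interpolation=cv2.INTER_CUBIC)]))
```

```text
grip t94.0 [685.8 -17.8 100.3] F [-4.6 -4.3  6.6] T [-0.75  0.91  0.08] gap 11.7 gf 59 q7 0.61 q3 -0.87
a0.38 t94.5 [685.7 -17.9 100.3] F [-4.3 -3.8  6. ] T [-0.86  0.95 -0.01] gap 11.7 gf 59 q7 0.27 q3 -0.79
a0.76 t95.0 [685.6 -18.  100.3] F [-5.7 -5.   6.8] T [-1.02  1.08 -0.01] gap 12.1 gf 59 q7 -0.07 q3 -0.71
a1.14 t95.6 [685.5 -18.1 100.3] F [-6.7 -4.9  6.7] T [-1.13  1.27 -0.06] gap 11.8 gf 60 q7 -0.41 q3 -0.63
a1.52 t96.1 [685.3 -18.2 100.3] F [-8.1 -5.2  8.2] T [-1.15  1.48 -0.06] gap 12.2 gf 60 q7 -0.74 q3 -0.54
a1.90 t96.6 [685.1 -18.1 100.2] F [-8.  -4.4  7.9] T [-1.13  1.73 -0.06] gap 12.0 gf 60 q7 -1.07 q3 -0.45
((686.5178833007812, -16.71053123474121), (42.83656311035156, 12.500977516174316), 48.98294448852539)
 t99.5 [480.7 149.2 329.2] F [-0.5  0.2 -0.4] T [-0.02 -0.   -0.01] gap 85.4 gf 0 q7 -1.30 q3 -0.62
```

View pics/m11.png

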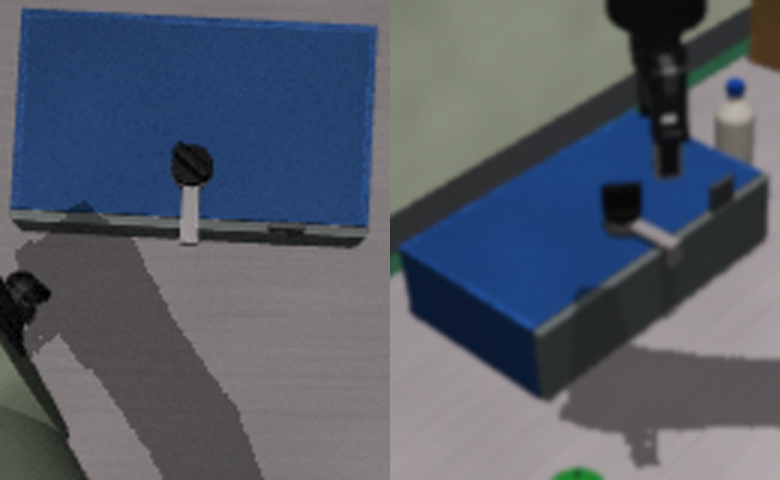

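```bash
python3 -c "
from h import *
print(finish_job())"
```

```text
the job is handed in; nothing more can be done
None
```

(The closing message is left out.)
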